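# Draw the spring bolt of the stock locker with the hook pole and let its hatch down

## Robot

A 7-joint arm with a two-finger parallel gripper is mounted at the origin on a cart in front of the work surface, level with it; the furniture and walls round the work are solid. World frame = base frame: x ahead of the robot, y to its left, z up, the work surface at z = 0. Lengths are in m, angles in rad, forces in N, time in s.
With the tool pointing down it reaches from about 0.4 to 0.9 m from the base axis. Payload 5.6 kg.
Tool frame: the origin (TCP) lies midway between the tips of the shut fingers; the grasp point (between the pads) lies 19 mm behind it; z points along the fingers, y is the line along which they close (so a half turn about z gives the same grasp; the last joint's range is limited). The gripper opens to 92 mm and grips with 3 to 60 N. Pads are 20 mm wide; open, the fingers measure 128 mm over their backs; the gripper's body (75 mm by 189 mm) begins 69 mm behind the grasp point.
Start: joints at [1.094, 0.468, -0.012, 1.603, 0.006, 1.071, -0.056], TCP at [0.273, -0.59, 0.215] pointing down, gripper open.
Joint ranges: [-2.53, 2.53], [-0.31, 2.02], [-1.57, 1.55], [0.28, 2.44], [-1.29, 4.43], [0.15, 1.84], [-2.92, 2.92]. Speed limits (rad/s): [2.57, 2.57, 3.14, 3.14, 3.14, 3.14, 3.14].

## Interface

Orientations are given as a 3x3 rotation matrix whose columns are the frame's x, y, z axes.
In Python, from rig import * gives the robot as it stands.
- The arm moves only by the tool apply_moves, never from a script. Its argument "rows" is a list of rows, each a list of 7 numbers: the opening, from -1 (shut) to 1 (fully open), so that 0 is half open, then the shift along the world's x, y, z in m, then the turn, a rotation vector about the world's x, y, z in rad. A call has 1 to 12 rows; each row shifts and turns the commanded pose from where the row before left it; what a row does not reach is not made up. A row lasts 1/10 s, in which the tool goes at most 50 mm and 8.59 degrees, less where a joint would pass 70% of its speed; a pose out of reach is approached as far as the arm can. A call is refused whole if a number of a shift passes 0.05 or a number of a turn 0.15, either way. A call with a gripper value outside its range is refused whole. The fingers move at their own pace and stop on an object; "grip_force" is the grip in N (left out, the last holds). Time passes only in rows, so rows that do not move let the fingers close. It gives the time, the measured TCP pose, the force, the opening and the grip force at its end, in the units of the state.
- get_state(): the state, without advancing time (a new reading comes with each control period).
- camera(name): name is "side" or "top"; returns a dict with "img" (480x640x3 uint8, red, green, blue), "fx", "fy", "cx", "cy" (pixels), "view" (4x4, takes a point from world to camera coordinates). Camera axes: x right, y up, looking along -z (the intrinsics and any distortion apply to the point x, -y, -z); pixel columns grow to the right and rows downward; lengths in m; the calibration is good to about 2 mm. A picture is of the moment at which its call begins. There is no depth.
- close_job(): hands the job in; it is judged then, once.
The state is a dict: "time": time; "q": joint angles; "qvel": joint speeds; "tau": joint torques, N m; "eef_pos": TCP position; "tool_rot": TCP orientation; "wrist_force": force on the tool from outside, world axes, zero at the start; "torque": the same for the moment, N m; "gripper_width": opening from 0.0 (shut) to 1.0 (fully open); "grasp_force": force on a finger pad.
Only numpy, scipy, OpenCV 4.12 (cv2) and the standard library are available. Lean on these libraries where they do the work, as an engineer would, in place of code of your own. Each camera call takes 0.05 s, during which the arm holds its last target. There are 200 camera calls.

## Task

The locomotive in the upper bay of the plywood stock locker is wanted: take the hook pole, put its prong through the eye of the hatch's spring bolt, draw the bolt down gently until you feel its stop, and swing the hatch down on to its bearers, keeping it on the hook all the way so that it does not drop. Then unhook the pole and lay it flat on the bench, clear of the locker. The bolt is light (10 N is too much): work the hatch with the pole only, touch the locker with neither gripper nor arm, and leave the other things on the bench where they are.

Things in the scene. Friction and masses are not known exactly. Their poses are not given: they have to be found in the camera images.
- locker: plywood stock locker fixed to the bench, 120 deep (x) x 220 wide (y) x 320 high; origin at the centre of its underside, own x axis pointing from its front into it (front at -x), z up. Lower bay open, upper bay shut by the hatch, whose outer face is 70 in front of the origin
- hatch (a joint): opening angle of the hatch in rad: 0 shut (upright), 1.57 fully down (level on the bearers). The hatch is a plywood board 218 wide x 140 high x 10 thick, 0.2 to 0.35 kg, hinged on its lower edge; nothing but the bolt holds it up, and once unbolted it falls outwards unless held
- hinge (a point): middle of the hatch's hinge line, on its outer face at its lower edge, 150 above the bench; the hinge line runs along the locker's y axis
- bearer (a point): middle between the front ends of the two wooden bearers that carry the open hatch, 150 above the bench (their tops): each is 12 wide, 103 to either side, and projects 75 from the carcass front
- eye (a point): centre of the ring-shaped eye at the lower end of the bolt: steel ring 15 inside, 23 outside, its hole running along the locker's y axis (parallel to the hinge line). Bolt shut, it is 16 in front of the hatch's outer face and 73.5 above the hinge line. It turns with the hatch, whose outer face ends as the underside, so it ends 16 below the board; let go, it springs back
- keep (a point): lower edge, in the middle above the hatch, of the steel staple (keep) that holds the top of the upright bolt. The bolt slides down the board towards the hinge against a light spring (1 to 2.5 N) for less than 20 mm until it comes up against its stop; only close to that stop is it clear of the keep so that the hatch can swing. Where the stop is must be felt. Bolt and keep bear 10 N at most
- guide (a point): lower of the two brackets on the hatch that guide the bolt: 15 wide, 26 above the eye's centre when the bolt is shut, standing out 24 from the board; keep the pole's shaft beside it, not across it
- pole: hook pole, 248 long, 0.12 kg, lying on the bench: origin on its underside at the front end of the handle, own x axis along it towards the hook, z up. Handle 150 long (x -150 to 0), its front 80 a black ribbed rubber grip 22 wide (y), 30 high, the rest wood; then a steel shaft 7 thick, axis 15 above the underside, to x 95, where it is bent square into a 6 thick prong along -y, with a round tip at y -40
- handle (a point): point on the axis of the handle's rubber grip, 25 behind its front end, 15 above the underside, near the pole's centre of mass; grasp across the 22 width. A pole gripped too lightly pivots between the fingers when its hook is pulled across the shaft
- hook (a point): middle of the prong, 20 sideways from the shaft's axis; it lies in the eye when hooked. In the pole's frame it is 120 ahead of point handle and 20 to -y
- pliers: red-handled flat-nose pliers, 147 long, lying on the bench; bystander
- screwdriver: screwdriver, 197 long, lying on the bench; bystander
- tape_measure: pocket tape measure, 72 x 36 x 58 high; bystander
- sanding_block: cork sanding block, 75 x 46 x 24 high; bystander
- nut_1: steel hex nut, 22 across; bystander
- nut_2: steel hex nut, 22 across; bystander
- terminal_strip: eight-way terminal strip, 80 x 20 x 13 high; bystander

How it is judged:
By the outcome, as a careful person would: the job done as asked, in the order asked, and still so for the second after the job is handed in, with the robot touching nothing.
It also fails if it takes over 69 s, if anything falls off the work surface, if the arm or the gripper's body presses on something with over 40 N, if the wrist force passes 120 N, or if a joint passes its speed limit or range.

## Working session

There is one attempt and no reset: what is moved stays moved. The work goes in short steps, Python scripts to look and compute and a tool call to move; the robot and the scene stay as the last step left them, time stands still between calls to the robot, and variables do not carry over. Pictures are saved under pics/ and viewed, at most 12 in all, crops included, and the job is handed in when it is done.

Besides the shell and the picture viewer there is one more tool, called after "Request:" by a JSON object that holds its "method" and its "body", one argument or row to a line. apply_moves: Moves the arm, as the interface text tells. Its arguments: {"type":"object","properties":{"rows":{"type":"array"},"grip_force":{"type":"number"}},"required":["rows"]}

```bash
mkdir -p pics; ls; python3 - <<'E'
from rig import *
import cv2,pickle
for n in("top","side"):
    c=camera(n); cv2.imwrite(f"pics/{n}0.png",c["img"][:,:,::-1]); pickle.dump(c,open(f"{n}0.pkl","wb"))
    print(n,{k:v for k,v in c.items() if k!="img"})
print(get_state())
E
```

```text
pics
top {'fx': 474.34177698104537, 'fy': 474.34177698104537, 'cx': 329.69463889774465, 'cy': 247.84660573395834, 'view': array([[-0.07096451, -0.99746507, -0.00524116,  0.04612328],
       [ 0.97575314, -0.07050858,  0.20720604, -0.53231133],
       [-0.20705034,  0.00959019,  0.97828329, -1.18830633],
       [ 0.        ,  0.        ,  0.        ,  1.        ]])}
side {'fx': 448.29077701723816, 'fy': 448.29077701723816, 'cx': 316.7772742509655, 'cy': 238.41884393880397, 'view': array([[ 0.63375114,  0.77348107,  0.00930211, -0.33170706],
       [-0.57332276,  0.46161078,  0.67691691,  0.18664685],
       [ 0.51928846, -0.43432997,  0.73600066, -1.50529019],
       [ 0.        ,  0.        ,  0.        ,  1.        ]])}
{'time': 0.1, 'q': array([ 1.09397967,  0.46830325, -0.01159023,  1.60353001,  0.00601205,
        1.07141002, -0.05628922]), 'qvel': array([-0.0011051 , -0.00114223,  0.00048392, -0.00220376,  0.00054469,
        0.0018611 ,  0.00054445]), 'tau': array([ 1.31110603e-03, -5.21645701e+01, -1.21313642e-02, -2.44366837e+01,
       -5.67505625e-02,  1.40686298e-02,  3.93909033e-05]), 'eef_pos': array([ 0.27292394, -0.58934081,  0.21372706]), 'tool_rot': array([[ 9.07392886e-01,  4.20282661e-01, -7.97476218e-04],
       [ 4.20283396e-01, -9.07391806e-01,  1.40623759e-03],
       [-1.32606108e-04, -1.61117600e-03, -9.99998693e-01]]), 'wrist_force': array([-0.12547819,  0.70865572,  0.08734952]), 'torque': array([ 0.01891002, -0.01490278,  0.01635249]), 'grasp_force': 0.0, 'gripper_width': 0.9971807710124801}
```

View pics/top0.png

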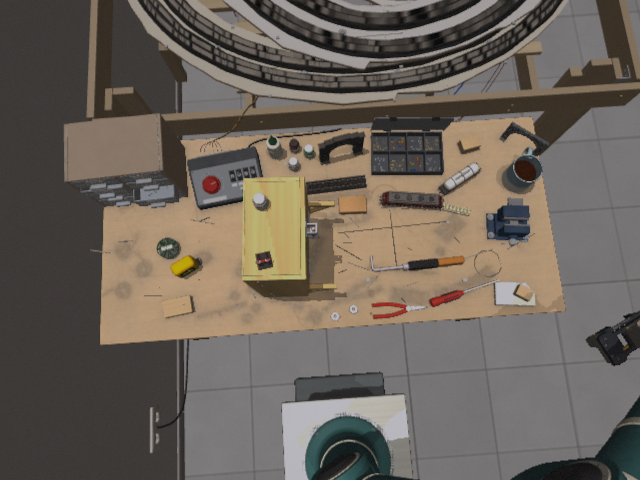

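View pics/side0.png

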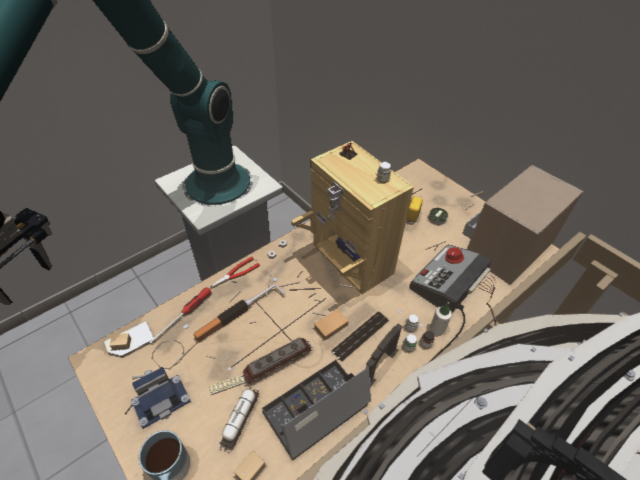

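The top view shows the locker at about (275,235) with its front facing right (world −y). The pole runs from (463,260) to its hook at (371,265). The side view shows the bolt eye near (333,205). I'll enlarge both.

```bash
python3 - <<'E'
import cv2
a=cv2.imread("pics/top0.png");b=cv2.imread("pics/side0.png")
cv2.imwrite("pics/tc.png",cv2.resize(a[165:315,235:475],None,fx=3.333,fy=3.333,interpolation=cv2.INTER_CUBIC)[:500,:800])
cv2.imwrite("pics/sc.png",cv2.resize(b[140:350,190:420],None,fx=2.857,fy=2.857,interpolation=cv2.INTER_CUBIC)[:600,:657])
E
```

```text
(no output)
```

View pics/tc.png

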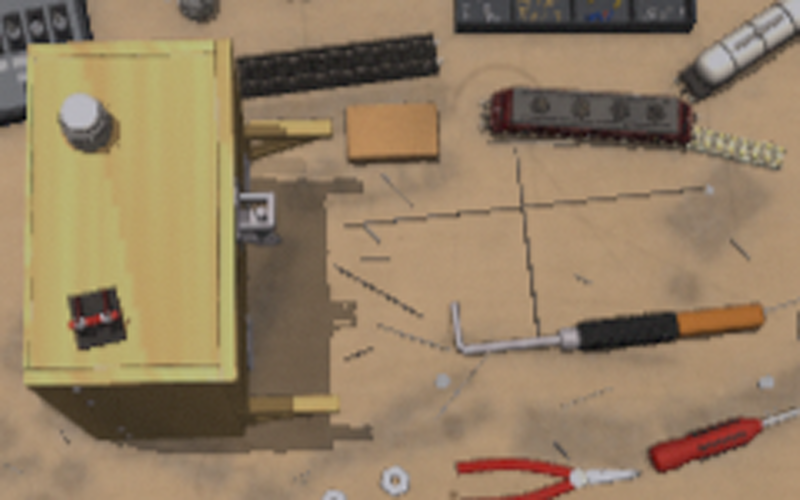

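View pics/sc.png

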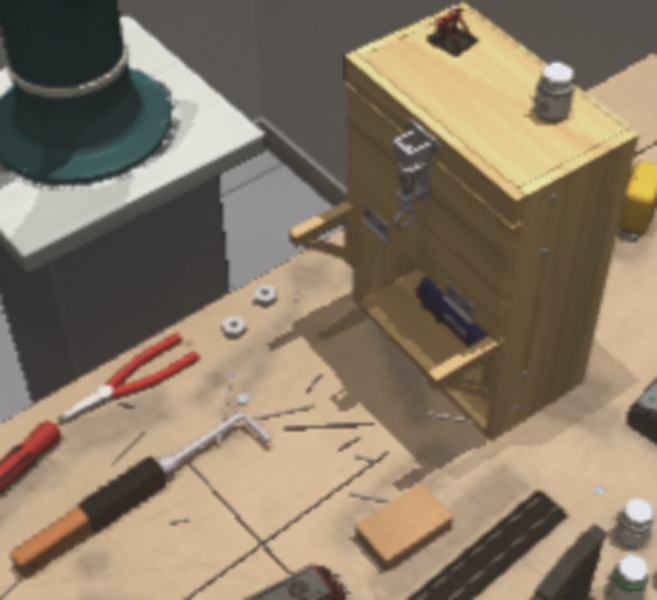

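```bash
cat > h.py <<'E'
import numpy as np,pickle
from scipy.optimize import least_squares
C={n:pickle.load(open(f"{n}0.pkl","rb")) for n in("top","side")}
def proj(n,p):
    c=C[n];q=c["view"]@np.r_[p,1];return np.array([c["cx"]+c["fx"]*q[0]/-q[2],c["cy"]-c["fy"]*q[1]/-q[2]])
def full(n,uv):
    return np.array([235+uv[0]/3.3333,165+uv[1]/3.3333]) if n=="top" else np.array([190+uv[0]/2.857,140+uv[1]/2.857])
def T(s,l): # s=x,y,yaw
    c,n=np.cos(s[2]),np.sin(s[2]);return np.array([s[0]+c*l[0]-n*l[1],s[1]+n*l[0]+c*l[1],l[2]])
def fit(obs,s0):
    f=lambda s:np.concatenate([proj(n,T(s,np.array(l)/1000))-full(n,uv) for n,l,uv in obs])
    r=least_squares(f,s0,loss="soft_l1");return r.x,f(r.x).reshape(-1,2)
def tri(obs):
    f=lambda p:np.concatenate([proj(n,p)-full(n,uv) for n,uv in obs])
    r=least_squares(f,[.6,.1,.1]);return r.x,r.fun
E
python3 - <<'E'
from h import *
np.set_printoptions(precision=4,suppress=True)
L=[("top",(-60,-110,320),(236,40)),("top",(-60,110,320),(236,381)),("top",(60,-110,320),(27,42)),("top",(60,110,320),(25,383)),
("top",(-135,-103,150),(332,128)),("top",(-135,103,150),(338,404)),
("side",(-60,110,320),(346,58)),("side",(-60,-110,320),(519,200)),("side",(60,-110,320),(636,135)),("side",(60,110,320),(462,5)),
("side",(-60,-110,0),(490,436)),("side",(-135,103,150),(292,236)),("side",(-135,-103,150),(432,376))]
s,r=fit(L,[.6,.15,1.57]);print("locker",s);print(r)
for l in((-86,0,223.5),):print("eye",T(s,np.array(l)/1000),proj("side",T(s,np.array(l)/1000)),full("side",(404,217)))
P=[("top",(95,0,15),(462,350)),("top",(95,-40,15),(455,303)),("top",(-150,0,15),(764,315)),("top",(0,0,15),(579,337)),("top",(-80,0,15),(678,327)),
("side",(95,0,15),(241,418)),("side",(95,-40,15),(267,440)),("side",(-150,0,15),(22,560)),("side",(0,0,15),(162,472)),("side",(-80,0,15),(88,518))]
p,r=fit(P,[.5,-.1,1.6]);print("pole",p);print(r)
print("handle",T(p,(-.025,0,.015)),"hook",T(p,(.095,-.02,.015)))
E
```

```text
locker [0.5307 0.1248 1.5206]
[[-4.3738 -0.7434]
 [-3.4577 -0.2439]
 [ 1.8059 -0.1251]
 [ 0.6405  0.4216]
 [ 1.5829 -0.6887]
 [ 1.8279 -0.5307]
 [ 1.7549 -3.0628]
 [ 1.4724 -1.8496]
 [ 0.4971 -0.5826]
 [-0.4639 -1.54  ]
 [-0.5499  2.4096]
 [-1.09   -1.1832]
 [-1.1566 -0.1974]]
eye [0.5264 0.0389 0.2235] [330.8661 216.0578] [331.4071 215.9538]
pole [ 0.478  -0.2002  1.6126]
[[-0.1502 -0.0873]
 [ 0.0006 -0.525 ]
 [-0.497   0.2181]
 [-0.1789 -0.1487]
 [-0.4191 -0.4764]
 [ 0.4561 -1.8099]
 [ 0.7381 -0.3344]
 [-2.3386  2.0566]
 [-0.8825 -1.164 ]
 [-1.1279  0.3648]]
handle [ 0.4791 -0.2252  0.015 ] hook [ 0.494  -0.1044  0.015 ]
```

```bash
python3 - <<'E'
from h import *
np.set_printoptions(precision=4,suppress=True)
L=[("top",(-70,-110,320),(236,40)),("top",(-70,110,320),(236,381)),("top",(60,-110,320),(27,42)),("top",(60,110,320),(25,383)),
("top",(-135,-103,150),(332,128)),("top",(-135,103,150),(338,404)),
("side",(-70,110,320),(346,58)),("side",(-70,-110,320),(519,200)),("side",(60,-110,320),(636,135)),("side",(60,110,320),(462,5)),
("side",(-60,-110,0),(490,436)),("side",(-135,103,150),(292,236)),("side",(-135,-103,150),(432,376)),("side",(-86,0,223.5),(404,217))]
s,r=fit(L,[.6,.15,1.57]);print("locker",s);print(r)
e=T(s,np.array((-86,0,223.5))/1000);print("eye",e,proj("side",e),full("side",(404,217)))
for y in(30,0,-30): print(proj("top",T(s,(-.086,y/1000,.2235))))
E
```

```text
locker [0.531  0.1272 1.521 ]
[[-0.8111 -0.9105]
 [ 0.317  -0.4237]
 [ 0.6603 -0.1678]
 [-0.5163  0.3725]
 [ 0.5961 -0.7561]
 [ 0.8381 -0.605 ]
 [-0.7614 -1.8826]
 [-1.122  -0.3689]
 [ 1.3158 -0.9615]
 [ 0.2919 -1.83  ]
 [ 0.1927  2.0192]
 [-0.2987 -1.5068]
 [-0.2939 -0.6101]
 [ 0.2936 -0.2538]]
eye [0.5267 0.0413 0.2235] [331.7007 215.7   ] [331.4071 215.9538]
[315.1094 249.7394]
[314.9139 236.8215]
[314.7207 224.0518]
```

Request:
{"method": "apply_moves", "body": {
  "rows": [
    [0, 0.017, 0.03, -0.0075, 0, 0, 0.0983],
    [0, 0.017, 0.03, -0.0075, 0, 0, 0.0983],
    [0, 0.017, 0.03, -0.0075, 0, 0, 0.0983],
    [0, 0.017, 0.03, -0.0075, 0, 0, 0.0983],
    [0, 0.017, 0.03, -0.0075, 0, 0, 0.0983],
    [0, 0.017, 0.03, -0.0075, 0, 0, 0.0983],
    [0, 0.017, 0.03, -0.0075, 0, 0, 0.0983],
    [0, 0.017, 0.03, -0.0075, 0, 0, 0.0983],
    [0, 0.017, 0.03, -0.0075, 0, 0, 0.0983],
    [0, 0.017, 0.03, -0.0075, 0, 0, 0.0983],
    [0, 0.018, 0.03, -0.0075, 0, 0, 0.0983],
    [0, 0.018, 0.034, -0.0075, 0, 0, 0.0983]
  ]
}}

```text
time: 1.3
eef_pos: [0.4794, -0.225, 0.1241]
tool_rot: [[-0.046, 0.999, -0.0], [0.999, 0.046, -0.0], [-0.0, -0.0, -1.0]]
wrist_force: [0.8, 0.3, 0.9]
gripper_width: 0.503
grasp_force: 0.0
```

```bash
cat > st.py <<'E'
from rig import *
import numpy as np
np.set_printoptions(precision=4,suppress=True)
s=get_state()
for k in("time","eef_pos","q","wrist_force","torque","gripper_width","grasp_force"):print(k,np.round(s[k],4))
print(s["tool_rot"])
E
python3 st.py
```

```text
time 1.3
eef_pos [ 0.4794 -0.225   0.1241]
q [ 0.6871  0.4198 -0.3818  1.9531  0.2122  0.8073  0.2333]
wrist_force [0.8455 0.2563 0.8595]
torque [-0.0379 -0.1137  0.0049]
gripper_width 0.5032
grasp_force 0.0
[[-0.0455  0.999  -0.0002]
 [ 0.999   0.0455 -0.0002]
 [-0.0002 -0.0002 -1.    ]]
```

Request:
{"method": "apply_moves", "body": {
  "rows": [
    [0, 0, 0, -0.04, 0, 0, 0],
    [0, 0, 0, -0.04, 0, 0, 0],
    [0, 0, 0, -0.025, 0, 0, 0],
    [0, 0, 0, -0.012, 0, 0, 0],
    [0, 0, 0, -0.003, 0, 0, 0],
    [0, 0, 0, 0, 0, 0, 0],
    [-1, 0, 0, 0, 0, 0, 0],
    [-1, 0, 0, 0, 0, 0, 0],
    [-1, 0, 0, 0, 0, 0, 0],
    [-1, 0, 0, 0, 0, 0, 0],
    [-1, 0, 0, 0, 0, 0, 0],
    [-1, 0, 0, 0, 0, 0, 0]
  ],
  "grip_force": 55
}}

```text
time: 2.5
eef_pos: [0.4799, -0.2262, 0.0055]
tool_rot: [[-0.042, 0.999, 0.001], [0.999, 0.042, -0.001], [-0.001, 0.001, -1.0]]
wrist_force: [-0.5, 0.6, 5.8]
gripper_width: 0.235
grasp_force: 55.0
```

Request:
{"method": "apply_moves", "body": {
  "rows": [
    [-1, 0, 0, 0.03, 0, 0, 0],
    [-1, 0, 0, 0.04, 0, 0, -0.046],
    [-1, -0.003, 0, 0.04, 0, 0, -0.046],
    [-1, -0.003, 0.01, 0.01, 0.0871, -0.0043, 0],
    [-1, -0.003, 0.02, 0.01, 0.0871, -0.0043, 0],
    [-1, -0.003, 0.02, 0.01, 0.0871, -0.0043, 0],
    [-1, -0.003, 0.02, 0.01, 0.0871, -0.0043, 0],
    [-1, -0.0015, 0.02, 0.008, 0.0871, -0.0043, 0],
    [-1, 0, 0.01, 0, 0, 0, 0],
    [-1, 0, 0, 0, 0, 0, 0],
    [-1, 0, 0, 0, 0, 0, 0]
  ]
}}

```text
time: 3.6
eef_pos: [0.4625, -0.1255, 0.1623]
tool_rot: [[0.044, 0.999, 0.02], [0.906, -0.048, 0.42], [0.421, -0.0, -0.907]]
wrist_force: [0.4, 0.0, -0.4]
gripper_width: 0.235
grasp_force: 55.0
```

```bash
python3 st.py; python3 - <<'E'
from rig import *
import cv2
c=camera("side");cv2.imwrite("pics/s1f.png",c["img"][:,:,::-1])
c2=camera("top")
a=cv2.resize(c["img"][150:290,230:400],None,fx=4,fy=4,interpolation=2)[:,:,::-1]
cv2.imwrite("pics/s1.png",a)
cv2.imwrite("pics/t1.png",c2["img"][:,:,::-1])
E
```

```text
time 3.6
eef_pos [ 0.4625 -0.1255  0.1623]
q [ 0.9202  0.4399 -0.5651  1.9449 -0.2161  0.9772  0.4694]
wrist_force [ 0.397   0.0157 -0.3715]
torque [-0.5154 -0.0674 -0.0185]
gripper_width 0.2349
grasp_force 54.9994
[[ 0.0437  0.9988  0.02  ]
 [ 0.9061 -0.0481  0.4203]
 [ 0.4208 -0.0003 -0.9072]]
```

View pics/s1.png

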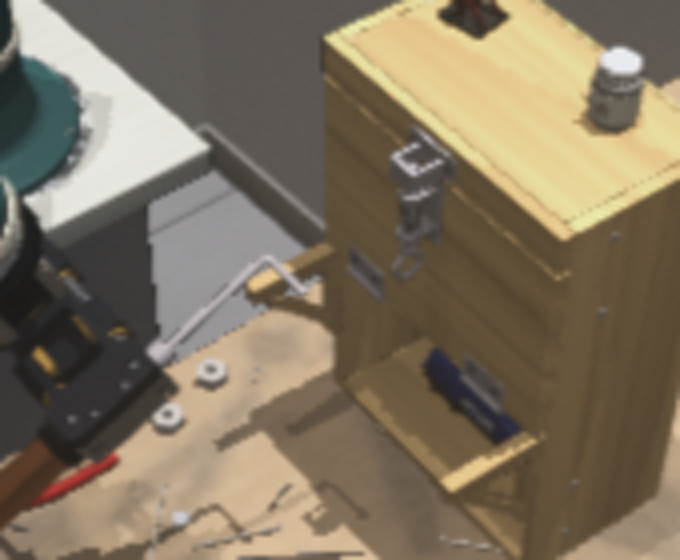

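The side crop shows the prong corner at (268,260), its tip at (308,290) and the ring centre at (406,263). I'll check the prong in the top view too.

```bash
python3 - <<'E'
import cv2
from h import *
np.set_printoptions(precision=4,suppress=True)
a=cv2.imread("pics/t1.png");cv2.imwrite("pics/t1c.png",cv2.resize(a[190:310,290:430],None,fx=5,fy=5,interpolation=2))
v=np.array([.9988,-.0498,0]);R=np.array([[.0437,.9988,.02],[.9061,-.0481,.4203],[.4208,-.0003,-.9072]])
# tool frame offset of prong corner/tip: tool x ~ pole x, tool y ~ pole -y, tool -z up
tcp=np.array([.4625,-.1255,.1623])
for n,y in(("corner",0),("mid",.02),("tip",.04)):
    p=tcp+R@np.array([.121,y-.0002,-.0095]);print(n,p,proj("side",p),(proj("side",p)-[230,150])*4,(proj("top",p)-[290,190])*5)
e=np.array([.5267,.0413,.2235]);print("eye",(proj("side",e)-[230,150])*4,(proj("top",e)-[290,190])*5)
E
```

```text
corner [ 0.4674 -0.0198  0.2218] [296.7281 213.8892] [266.9124 255.5568] [268.6013 353.3549]
mid [ 0.4874 -0.0208  0.2218] [301.4743 218.5845] [285.8972 274.338 ] [267.317  309.8521]
tip [ 0.5073 -0.0218  0.2218] [306.3163 223.3745] [305.2651 293.4981] [266.0425 266.6848]
eye [406.781  262.7415] [124.5266 234.2106]
```

View pics/t1c.png

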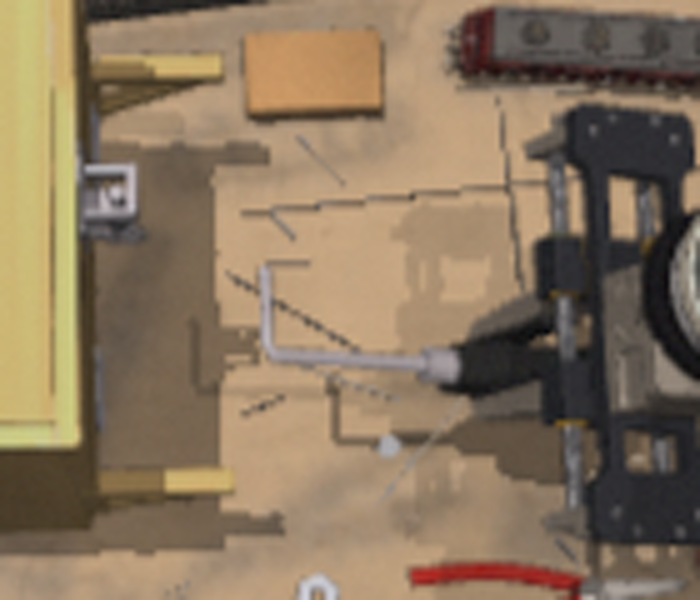

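The top crop puts the corner at (268,354) and the tip at (265,266), matching the prediction to within about 1 mm. Next I'll move to the point just before hooking.

Request:
{"method": "apply_moves", "body": {
  "rows": [
    [-1, 0.001, 0.016, 0.001, 0, 0, 0],
    [-1, 0.001, 0.016, 0.0007, 0, 0, 0],
    [-1, 0.0013, 0.016, 0, 0, 0, 0],
    [-1, 0, 0.01, 0, 0, 0, 0],
    [-1, 0, 0.006, 0, 0, 0, 0],
    [-1, 0, 0, 0, 0, 0, 0],
    [-1, 0, 0, 0, 0, 0, 0]
  ]
}}

```text
time: 4.4
eef_pos: [0.4661, -0.0622, 0.1642]
tool_rot: [[0.045, 0.999, 0.021], [0.906, -0.05, 0.421], [0.422, 0.0, -0.907]]
wrist_force: [0.7, 0.2, -1.1]
gripper_width: 0.232
grasp_force: 55.0
```

```bash
cat > look.py <<'E'
import sys,cv2
from rig import *
from h import *
np.set_printoptions(precision=4,suppress=True)
nm,x,y,w,hh,k=sys.argv[1],*map(int,sys.argv[2:7])
c=camera("side");cv2.imwrite(f"pics/{nm}.png",cv2.resize(c["img"][y:y+hh,x:x+w],None,fx=k,fy=k,interpolation=2)[:,:,::-1])
s=get_state();R=s["tool_rot"];print(s["time"],s["eef_pos"],s["wrist_force"],s["torque"])
for n,d in(("corner",0),("mid",.02),("tip",.04)):
    p=s["eef_pos"]+R@np.array([.121,d-.0002,-.0095]);print(n,p,(proj("side",p)-[x,y])*k)
e=np.array([.5267,.0413,.2235]);print("eye",(proj("side",e)-[x,y])*k)
E
python3 look.py s2 280 180 90 70 8
```

```text
4.45 [ 0.4661 -0.0625  0.1642] [-0.595  -0.1404 -2.39  ] [-0.5406 -0.0939 -0.0079]
corner [0.4712 0.0431 0.2239] [301.7443 184.3907]
mid [0.4912 0.0421 0.2239] [340.4167 220.3401]
tip [0.5112 0.0411 0.2239] [379.8542 257.0006]
eye [413.562 285.483]
```

View pics/s2.png

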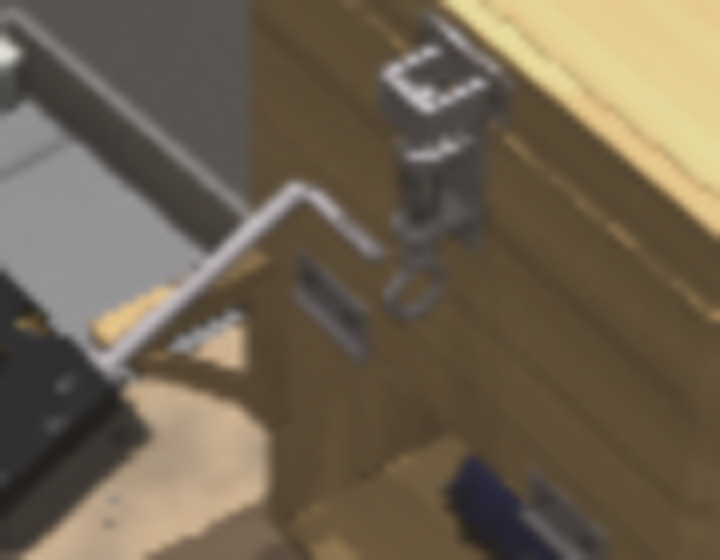

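The crop shows the prong pointing into the ring at about (413,287), with its axis 1–2 mm high. I'll insert it slightly lower.

Request:
{"method": "apply_moves", "body": {
  "rows": [
    [-1, 0.0, 0, -0.0015, 0, 0, 0],
    [-1, 0.006, -0.0003, 0, 0, 0, 0],
    [-1, 0.006, -0.0003, 0, 0, 0, 0],
    [-1, 0.006, -0.0003, 0, 0, 0, 0],
    [-1, 0.006, -0.0003, 0, 0, 0, 0],
    [-1, 0.006, -0.0003, 0, 0, 0, 0],
    [-1, 0.0055, -0.0003, 0, 0, 0, 0],
    [-1, 0, 0, 0, 0, 0, 0],
    [-1, 0, 0, 0, 0, 0, 0]
  ]
}}

```text
time: 5.35
eef_pos: [0.5014, -0.0635, 0.1627]
tool_rot: [[0.045, 0.999, 0.02], [0.905, -0.049, 0.422], [0.422, -0.0, -0.906]]
wrist_force: [-0.1, 0.3, -0.9]
gripper_width: 0.236
grasp_force: 55.0
```

```bash
python3 look.py s3 280 180 90 70 8
```

```text
5.4 [ 0.5012 -0.0635  0.1627] [ 0.1561 -1.1024 -1.201 ] [-0.5594 -0.0389 -0.037 ]
corner [0.5063 0.042  0.2224] [371.7596 250.4314]
mid [0.5262 0.041  0.2224] [411.8155 287.611 ]
tip [0.5462 0.0401 0.2224] [452.6755 325.537 ]
eye [413.562 285.483]
```

View pics/s3.png

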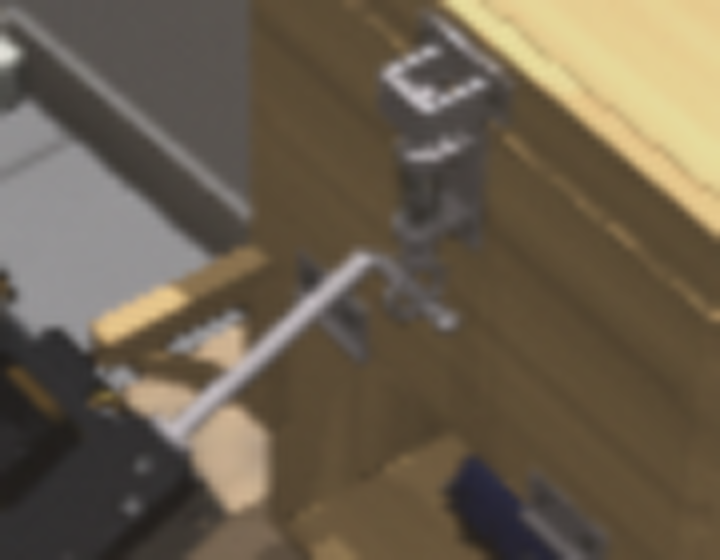

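Request:
{"method": "apply_moves", "body": {
  "rows": [
    [-1, 0, 0, -0.001, 0, 0, 0],
    [-1, 0, 0, -0.001, 0, 0, 0],
    [-1, 0, 0, -0.001, 0, 0, 0],
    [-1, 0, 0, -0.001, 0, 0, 0],
    [-1, 0, 0, -0.001, 0, 0, 0],
    [-1, 0, 0, -0.001, 0, 0, 0],
    [-1, 0, 0, -0.001, 0, 0, 0],
    [-1, 0, 0, -0.001, 0, 0, 0],
    [-1, 0, 0, 0, 0, 0, 0]
  ]
}}

```text
time: 6.3
eef_pos: [0.5015, -0.0636, 0.1547]
tool_rot: [[0.045, 0.999, 0.021], [0.905, -0.05, 0.422], [0.422, -0.0, -0.906]]
wrist_force: [-0.3, -0.4, -0.6]
gripper_width: 0.233
grasp_force: 55.0
```

```bash
cat > f.py <<'E'
from rig import *
import numpy as np
np.set_printoptions(precision=4,suppress=True)
s=get_state();print(s["time"],s["eef_pos"],s["wrist_force"],s["torque"],"tau",s["tau"])
E
python3 f.py
```

```text
6.3 [ 0.5015 -0.0636  0.1547] [-0.3154 -0.4259 -0.6426] [-0.3481 -0.0771  0.0698] tau [ -0.1489 -41.9288  -6.9686 -19.2831  -1.0613   0.4416  -0.0307]
```

Request:
{"method": "apply_moves", "body": {
  "rows": [
    [-1, 0, 0, -0.001, 0, 0, 0],
    [-1, 0, 0, -0.001, 0, 0, 0],
    [-1, 0, 0, -0.001, 0, 0, 0],
    [-1, 0, 0, 0, 0, 0, 0]
  ]
}}

```text
time: 6.7
eef_pos: [0.5015, -0.0636, 0.1517]
tool_rot: [[0.045, 0.999, 0.021], [0.905, -0.05, 0.422], [0.422, -0.0, -0.906]]
wrist_force: [0.3, -0.2, -0.7]
gripper_width: 0.234
grasp_force: 55.0
```

```bash
python3 f.py
```

```text
6.7 [ 0.5015 -0.0636  0.1517] [ 0.2917 -0.1647 -0.7137] [-0.2295 -0.0611  0.0687] tau [ -0.1858 -41.9718  -6.9931 -19.0544  -1.0147   0.4299  -0.032 ]
```

Request:
{"method": "apply_moves", "body": {
  "rows": [
    [-1, 0, 0, -0.001, 0, 0, 0],
    [-1, 0, 0, -0.001, 0, 0, 0],
    [-1, 0, 0, 0, 0, 0, 0]
  ]
}}

```text
time: 7.0
eef_pos: [0.5014, -0.0637, 0.1497]
tool_rot: [[0.045, 0.999, 0.021], [0.905, -0.05, 0.422], [0.422, -0.0, -0.906]]
wrist_force: [0.8, -0.1, -0.5]
gripper_width: 0.233
grasp_force: 55.0
```

```bash
python3 f.py
```

```text
7.0 [ 0.5014 -0.0637  0.1497] [ 0.7697 -0.06   -0.4879] [-0.2547 -0.0115  0.014 ] tau [ -0.2318 -41.9948  -7.0283 -18.898   -0.9894   0.4231  -0.0329]
```

Request:
{"method": "apply_moves", "body": {
  "rows": [
    [-1, 0, 0, -0.001, 0, 0, 0],
    [-1, 0, 0, 0, 0, 0, 0]
  ]
}}

```text
time: 7.2
eef_pos: [0.5015, -0.0637, 0.1487]
tool_rot: [[0.045, 0.999, 0.021], [0.905, -0.05, 0.422], [0.422, -0.0, -0.906]]
wrist_force: [-1.1, -0.9, -0.3]
gripper_width: 0.24
grasp_force: 55.0
```

```bash
python3 f.py
```

```text
7.2 [ 0.5015 -0.0637  0.1487] [-1.1489 -0.8797 -0.3136] [-0.2149 -0.0656  0.0811] tau [ -0.2613 -41.9973  -7.0442 -18.8179  -0.9709   0.4168  -0.034 ]
```

Request:
{"method": "apply_moves", "body": {
  "rows": [
    [-1, 0, 0, -0.001, 0, 0, 0],
    [-1, 0, 0, 0, 0, 0, 0]
  ]
}}

```text
time: 7.4
eef_pos: [0.5015, -0.0636, 0.1477]
tool_rot: [[0.045, 0.999, 0.021], [0.905, -0.05, 0.422], [0.422, -0.0, -0.906]]
wrist_force: [0.1, -0.3, -0.2]
gripper_width: 0.232
grasp_force: 55.0
```

```bash
python3 f.py
```

```text
7.4 [ 0.5015 -0.0636  0.1477] [ 0.0526 -0.2753 -0.2251] [-0.233  -0.0633  0.0343] tau [ -0.2847 -42.0111  -7.0632 -18.7351  -0.9577   0.4157  -0.0336]
```

Request:
{"method": "apply_moves", "body": {
  "rows": [
    [-1, 0, 0, -0.001, 0, 0, 0],
    [-1, 0, 0, 0, 0, 0, 0]
  ]
}}

```text
time: 7.6
eef_pos: [0.5015, -0.0636, 0.1467]
tool_rot: [[0.045, 0.999, 0.021], [0.905, -0.05, 0.422], [0.422, -0.0, -0.906]]
wrist_force: [0.7, -0.2, 1.0]
gripper_width: 0.231
grasp_force: 55.0
```

```bash
python3 f.py
```

```text
7.6 [ 0.5015 -0.0636  0.1467] [ 0.6759 -0.1871  0.9952] [-0.1842 -0.0476  0.0257] tau [ -0.3068 -42.0243  -7.0812 -18.6541  -0.9456   0.4149  -0.0332]
```

Request:
{"method": "apply_moves", "body": {
  "rows": [
    [-1, 0, 0, -0.0007, 0, 0, 0],
    [-1, 0, 0, 0, 0, 0, 0]
  ]
}}

```text
time: 7.8
eef_pos: [0.5015, -0.0636, 0.1461]
tool_rot: [[0.045, 0.999, 0.021], [0.905, -0.05, 0.422], [0.422, -0.0, -0.906]]
wrist_force: [0.2, -0.7, 1.6]
gripper_width: 0.236
grasp_force: 55.0
```

```bash
python3 f.py
```

```text
7.8 [ 0.5015 -0.0636  0.1461] [ 0.2398 -0.6638  1.6417] [-0.0705 -0.0458  0.0632] tau [ -0.418  -41.7802  -7.0557 -18.4347  -0.8802   0.3445  -0.0559]
```

Request:
{"method": "apply_moves", "body": {
  "rows": [
    [-1, 0, 0, -0.0007, 0, 0, 0],
    [-1, 0, 0, 0, 0, 0, 0]
  ]
}}

```text
time: 8.0
eef_pos: [0.5016, -0.0636, 0.1456]
tool_rot: [[0.045, 0.999, 0.021], [0.905, -0.05, 0.422], [0.422, 0.0, -0.906]]
wrist_force: [-1.5, -0.9, 3.1]
gripper_width: 0.236
grasp_force: 55.0
```

```bash
python3 f.py
```

```text
8.0 [ 0.5016 -0.0636  0.1456] [-1.461  -0.8608  3.1034] [ 0.1562 -0.1167  0.1447] tau [ -0.6531 -41.2185  -6.9632 -17.9829  -0.7063   0.1953  -0.0945]
```

Request:
{"method": "apply_moves", "body": {
  "rows": [
    [-1, 0, 0, -0.0007, 0, 0, 0],
    [-1, 0, 0, 0, 0, 0, 0]
  ]
}}

```text
time: 8.2
eef_pos: [0.5017, -0.0637, 0.1449]
tool_rot: [[0.045, 0.999, 0.021], [0.905, -0.05, 0.422], [0.422, 0.0, -0.906]]
wrist_force: [-1.8, -1.7, 5.3]
gripper_width: 0.237
grasp_force: 55.0
```

```bash
python3 f.py
```

```text
8.2 [ 0.5017 -0.0637  0.1449] [-1.7876 -1.6585  5.3164] [ 0.4542 -0.0841  0.1717] tau [ -0.9444 -40.5906  -6.8866 -17.432   -0.5046   0.0524  -0.1285]
```

```bash
python3 - <<'E'
import numpy as np
th=np.r_[0,.02,.04,.07,.10,.14,.18,np.arange(.23,1.60,.05)];th=np.r_[th[th<1.56],1.57]
h=np.interp(th,[0,.18,.5,1.6],[.0558,.0558,.0595,.0595])
o=.0163*np.cos(th)+h*np.sin(th);u=h*np.cos(th)-.0163*np.sin(th)
x=np.round(-.0498*(o-.0163),4);y=np.round(-.9988*(o-.0163),4);z=np.round(u-.0558,4)
for i,(a,b,c) in enumerate(np.diff(np.c_[x,y,z],axis=0).round(4)):print(i,th[i+1].round(2),a,b,c)
E
```

```text
0 0.02 -0.0001 -0.0011 -0.0003
1 0.04 0.0 -0.0011 -0.0004
2 0.07 -0.0001 -0.0017 -0.0006
3 0.1 -0.0001 -0.0016 -0.0006
4 0.14 -0.0001 -0.0021 -0.0009
5 0.18 -0.0001 -0.0021 -0.001
6 0.23 -0.0001 -0.0027 -0.0008
7 0.28 -0.0002 -0.0027 -0.001
8 0.33 -0.0001 -0.0026 -0.0011
9 0.38 -0.0001 -0.0027 -0.0012
10 0.43 -0.0001 -0.0026 -0.0013
11 0.48 -0.0002 -0.0025 -0.0016
12 0.53 -0.0001 -0.0023 -0.0019
13 0.58 -0.0001 -0.0021 -0.0023
14 0.63 -0.0001 -0.002 -0.0023
15 0.68 -0.0001 -0.0018 -0.0025
16 0.73 -0.0001 -0.0018 -0.0025
17 0.78 0.0 -0.0016 -0.0027
18 0.83 -0.0001 -0.0015 -0.0027
19 0.88 -0.0001 -0.0013 -0.0028
20 0.93 0.0 -0.0012 -0.0028
21 0.98 -0.0001 -0.001 -0.0029
22 1.03 0.0 -0.0009 -0.0029
23 1.08 -0.0001 -0.0008 -0.003
24 1.13 0.0 -0.0006 -0.0031
25 1.18 0.0 -0.0005 -0.003
26 1.23 -0.0001 -0.0003 -0.0031
27 1.28 0.0 -0.0001 -0.0031
28 1.33 0.0 0.0 -0.003
29 1.38 0.0 0.0001 -0.0031
30 1.43 0.0001 0.0004 -0.0031
31 1.48 0.0 0.0004 -0.003
32 1.53 0.0 0.0006 -0.0031
33 1.57 0.0 0.0006 -0.0024
```

Request:
{"method": "apply_moves", "body": {
  "rows": [
    [-1, 0, 0, 0.0006, 0, 0, 0],
    [-1, -0.0001, -0.0011, -0.0003, 0, 0, 0],
    [-1, 0, -0.0011, -0.0004, 0, 0, 0],
    [-1, -0.0001, -0.0017, -0.0006, 0, 0, 0],
    [-1, -0.0001, -0.0016, -0.0006, 0, 0, 0]
  ]
}}

```text
time: 8.7
eef_pos: [0.5012, -0.0696, 0.1432]
tool_rot: [[0.045, 0.999, 0.021], [0.905, -0.05, 0.422], [0.422, -0.0, -0.907]]
wrist_force: [-0.3, -2.6, 3.1]
gripper_width: 0.237
grasp_force: 55.0
```

```bash
python3 f.py
```

```text
8.7 [ 0.5012 -0.0696  0.1432] [-0.3291 -2.6445  3.1441] [ 0.0509 -0.0976  0.0157] tau [ -1.1939 -41.5828  -7.4553 -17.5592  -0.7772   0.3671  -0.0684]
```

Request:
{"method": "apply_moves", "body": {
  "rows": [
    [-1, -0.0001, -0.0021, -0.0009, 0, 0, 0],
    [-1, -0.0001, -0.0021, -0.001, 0, 0, 0],
    [-1, -0.0001, -0.0027, -0.0006, 0, 0, 0],
    [-1, -0.0002, -0.0027, -0.0008, 0, 0, 0],
    [-1, -0.0001, -0.0026, -0.001, 0, 0, 0]
  ]
}}

```text
time: 9.2
eef_pos: [0.5004, -0.0817, 0.1387]
tool_rot: [[0.045, 0.999, 0.021], [0.905, -0.05, 0.422], [0.422, -0.0, -0.907]]
wrist_force: [-0.8, -2.4, 0.2]
gripper_width: 0.236
grasp_force: 55.0
```

```bash
python3 f.py; python3 look.py s4 230 150 170 140 4
```

```text
9.2 [ 0.5004 -0.0817  0.1387] [-0.8304 -2.3886  0.2211] [-0.606  -0.1547 -0.0133] tau [ -1.1162 -43.3289  -8.0834 -18.0476  -1.234    0.7353  -0.0004]
9.25 [ 0.5003 -0.0823  0.1385] [ 0.1576 -1.7692 -0.9515] [-0.6844 -0.0224 -0.0207]
corner [0.5055 0.0233 0.1981] [360.8279 286.1021]
mid [0.5254 0.0223 0.1981] [380.4002 304.936 ]
tip [0.5454 0.0213 0.1981] [400.362  324.1448]
eye [406.781  262.7415]
```

View pics/s4.png

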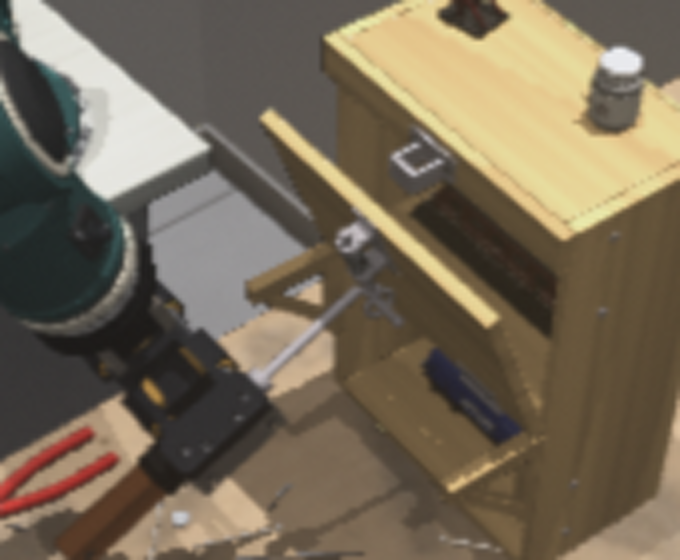

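The crop shows the hatch about 20° open, clear of the keep, with the prong in the ring. I'll continue along the arc.

Request:
{"method": "apply_moves", "body": {
  "rows": [
    [-1, -0.0001, -0.0027, -0.0012, 0, 0, 0],
    [-1, -0.0001, -0.0026, -0.0013, 0, 0, 0],
    [-1, -0.0002, -0.0025, -0.0016, 0, 0, 0],
    [-1, -0.0001, -0.0023, -0.0019, 0, 0, 0],
    [-1, -0.0001, -0.0021, -0.0023, 0, 0, 0],
    [-1, -0.0001, -0.002, -0.0023, 0, 0, 0],
    [-1, -0.0001, -0.0018, -0.0025, 0, 0, 0],
    [-1, -0.0001, -0.0018, -0.0025, 0, 0, 0],
    [-1, 0, -0.0016, -0.0027, 0, 0, 0]
  ]
}}

```text
time: 10.15
eef_pos: [0.4995, -0.1011, 0.1204]
tool_rot: [[0.045, 0.999, 0.021], [0.905, -0.05, 0.422], [0.422, -0.0, -0.907]]
wrist_force: [-0.7, -2.4, -1.2]
gripper_width: 0.233
grasp_force: 55.0
```

```bash
python3 f.py
```

```text
10.15 [ 0.4995 -0.1011  0.1204] [-0.7432 -2.3696 -1.2408] [-1.0727  0.0156 -0.0247] tau [ -1.6641 -45.4976  -9.3966 -17.7378  -1.7856   0.9562  -0.0056]
```

Request:
{"method": "apply_moves", "body": {
  "rows": [
    [-1, -0.0001, -0.0015, -0.0027, 0, 0, 0],
    [-1, -0.0001, -0.0013, -0.0028, 0, 0, 0],
    [-1, 0, -0.0012, -0.0028, 0, 0, 0],
    [-1, -0.0001, -0.001, -0.0029, 0, 0, 0],
    [-1, 0, -0.0009, -0.0029, 0, 0, 0],
    [-1, -0.0001, -0.0008, -0.003, 0, 0, 0],
    [-1, 0, -0.0006, -0.0031, 0, 0, 0],
    [-1, 0, -0.0005, -0.003, 0, 0, 0]
  ]
}}

```text
time: 10.95
eef_pos: [0.4992, -0.1086, 0.0973]
tool_rot: [[0.045, 0.999, 0.021], [0.905, -0.049, 0.422], [0.422, -0.0, -0.906]]
wrist_force: [-0.6, -3.5, -2.8]
gripper_width: 0.234
grasp_force: 55.0
```

```bash
python3 f.py
```

```text
10.95 [ 0.4992 -0.1086  0.0973] [-0.6387 -3.5263 -2.7635] [-1.4942  0.0636 -0.0118] tau [ -1.5556 -47.4618 -10.0957 -17.148   -1.9935   1.1637   0.0298]
```

Request:
{"method": "apply_moves", "body": {
  "rows": [
    [-1, -0.0001, -0.0005, -0.0031, 0, 0, 0],
    [-1, 0, -0.0003, -0.0031, 0, 0, 0],
    [-1, 0, -0.0002, -0.003, 0, 0, 0],
    [-1, 0, 0, -0.0031, 0, 0, 0],
    [-1, 0, 0.0002, -0.0031, 0, 0, 0],
    [-1, 0, 0.0003, -0.003, 0, 0, 0]
  ]
}}

```text
time: 11.55
eef_pos: [0.4991, -0.1089, 0.0789]
tool_rot: [[0.045, 0.999, 0.021], [0.905, -0.049, 0.422], [0.422, -0.0, -0.906]]
wrist_force: [-0.1, -2.6, -3.9]
gripper_width: 0.233
grasp_force: 55.0
```

```bash
python3 f.py
```

```text
11.55 [ 0.4991 -0.1089  0.0789] [-0.0903 -2.575  -3.8549] [-1.4879  0.0475 -0.037 ] tau [ -0.9416 -48.6792  -9.9892 -16.6307  -1.865    1.2118   0.0554]
```

Request:
{"method": "apply_moves", "body": {
  "rows": [
    [-1, 0, 0.0005, -0.0025, 0, 0, 0],
    [-1, 0, 0.0003, -0.0015, 0, 0, 0],
    [-1, 0, 0, -0.001, 0, 0, 0],
    [-1, 0, 0, 0, 0, 0, 0]
  ]
}}

```text
time: 11.95
eef_pos: [0.4994, -0.1081, 0.0744]
tool_rot: [[0.045, 0.999, 0.021], [0.905, -0.049, 0.422], [0.423, 0.0, -0.906]]
wrist_force: [-0.1, -2.6, -1.2]
gripper_width: 0.239
grasp_force: 55.0
```

```bash
python3 f.py; python3 look.py s5 230 150 170 140 4
```

```text
11.95 [ 0.4994 -0.1081  0.0744] [-0.0624 -2.5509 -1.2377] [-0.7999 -0.0498 -0.0557] tau [ -0.9986 -47.3468  -9.1981 -15.5839  -1.2789   0.8889   0.045 ]
12.0 [ 0.4994 -0.1082  0.0744] [-0.4801 -2.6122  0.146 ] [-0.8062 -0.0413 -0.1125]
corner [ 0.5044 -0.0026  0.1341] [327.0274 374.0138]
mid [ 0.5244 -0.0036  0.1341] [345.6647 393.0531]
tip [ 0.5444 -0.0046  0.1341] [364.6612 412.4593]
eye [406.781  262.7415]
```

View pics/s5.png

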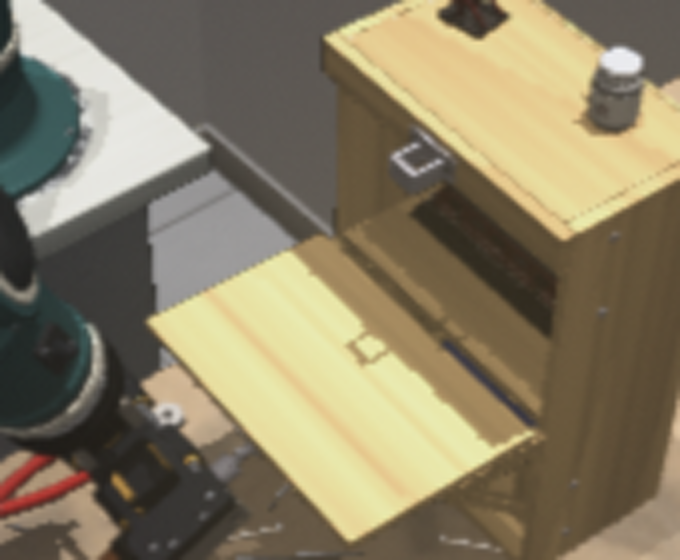

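The hatch is level on its bearers. I'll let the bolt spring back gently by moving the prong outward 11 mm.

Request:
{"method": "apply_moves", "body": {
  "rows": [
    [-1, 0, -0.001, 0, 0, 0, 0],
    [-1, -0.0001, -0.002, 0, 0, 0, 0],
    [-1, -0.0001, -0.002, 0, 0, 0, 0],
    [-1, -0.0001, -0.002, 0, 0, 0, 0],
    [-1, -0.0001, -0.002, 0, 0, 0, 0],
    [-1, -0.0001, -0.002, 0, 0, 0, 0],
    [-1, 0, 0, 0, 0, 0, 0],
    [-1, 0, 0, 0, 0, 0, 0]
  ]
}}

```text
time: 12.8
eef_pos: [0.4986, -0.119, 0.0742]
tool_rot: [[0.045, 0.999, 0.021], [0.905, -0.049, 0.422], [0.423, -0.0, -0.906]]
wrist_force: [0.4, 0.0, -1.6]
gripper_width: 0.237
grasp_force: 55.0
```

```bash
python3 f.py;python3 f.py
```

```text
12.8 [ 0.4986 -0.119   0.0742] [ 0.4065  0.0324 -1.62  ] [-0.5026 -0.0561  0.0295] tau [  0.1126 -48.1241  -8.2141 -16.3279  -1.0566   0.7005  -0.0036]
12.8 [ 0.4986 -0.119   0.0742] [ 0.4065  0.0324 -1.62  ] [-0.5026 -0.0561  0.0295] tau [  0.1126 -48.1241  -8.2141 -16.3279  -1.0566   0.7005  -0.0036]
```

Request:
{"method": "apply_moves", "body": {
  "rows": [
    [-1, -0.005, 0.0002, 0, 0, 0, 0],
    [-1, -0.005, 0.0003, 0, 0, 0, 0],
    [-1, -0.006, 0.0003, 0, 0, 0, 0],
    [-1, -0.006, 0.0003, 0, 0, 0, 0],
    [-1, -0.006, 0.0003, 0, 0, 0, 0],
    [-1, -0.006, 0.0003, 0, 0, 0, 0],
    [-1, -0.006, 0.0003, 0, 0, 0, 0],
    [-1, 0, 0, 0, 0, 0, 0]
  ]
}}

```text
time: 13.6
eef_pos: [0.4577, -0.1173, 0.0742]
tool_rot: [[0.045, 0.999, 0.02], [0.905, -0.05, 0.422], [0.422, -0.001, -0.906]]
wrist_force: [-0.3, 0.2, -1.2]
gripper_width: 0.234
grasp_force: 55.0
```

```bash
python3 f.py
```

```text
13.6 [ 0.4577 -0.1173  0.0742] [-0.3496  0.2446 -1.1741] [-0.5106 -0.0275  0.0045] tau [  0.1048 -44.9515  -7.7206 -15.1805  -1.0209   0.7751   0.0412]
```

Request:
{"method": "apply_moves", "body": {
  "rows": [
    [-1, 0, -0.02, 0, 0, 0, 0],
    [-1, 0, -0.025, 0, 0, 0, 0],
    [-1, 0.003, -0.025, 0, 0, 0, 0],
    [-1, 0.006, -0.025, 0, 0, 0, 0],
    [-1, 0.006, -0.025, 0, 0, 0, 0],
    [-1, 0.006, -0.025, 0, -0.0871, 0.0043, 0],
    [-1, 0.006, -0.013, 0, -0.0871, 0.0043, 0],
    [-1, 0, 0, 0, -0.0871, 0.0043, 0],
    [-1, 0, 0, 0, -0.0871, 0.0043, 0],
    [-1, 0, 0, -0.01, -0.0871, 0.0043, 0],
    [-1, 0, 0, -0.01, 0, 0, 0],
    [-1, 0, 0, 0, 0, 0, 0]
  ]
}}

```text
time: 14.8
eef_pos: [0.485, -0.2752, 0.0529]
tool_rot: [[0.049, 0.999, -0.002], [0.999, -0.049, 0.002], [0.002, -0.003, -1.0]]
wrist_force: [0.4, 1.1, -0.9]
gripper_width: 0.233
grasp_force: 55.0
```

```bash
python3 st.py; python3 look.py s6 80 150 360 230 2
```

```text
time 14.8
eef_pos [ 0.485  -0.2752  0.0529]
q [ 0.6617  0.5551 -0.2605  1.9255  0.2134  0.6907  0.224 ]
wrist_force [ 0.375   1.1073 -0.8596]
torque [-0.0247 -0.0723  0.0029]
gripper_width 0.2335
grasp_force 54.9994
[[ 0.0489  0.9988 -0.0025]
 [ 0.9988 -0.0489  0.0021]
 [ 0.0019 -0.0026 -1.    ]]
14.85 [ 0.485  -0.2762  0.0533] [ 0.421  -0.2526 -0.399 ] [-0.0355 -0.0723 -0.0234]
corner [ 0.491  -0.1554  0.063 ] [362.9924 274.6155]
mid [ 0.511  -0.1564  0.063 ] [371.3905 285.0657]
tip [ 0.5309 -0.1574  0.0629] [379.9511 295.7181]
eye [503.3905 131.3707]
```

View pics/s6.png

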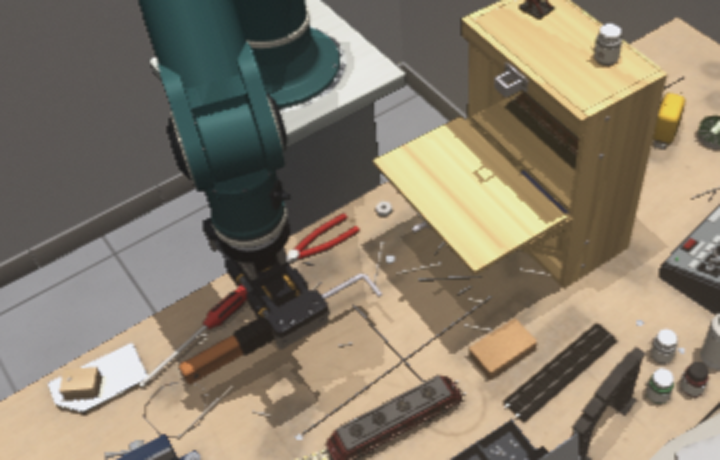

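The hatch is level, and the pole is free and clear above empty bench. I'll lower it and release.

Request:
{"method": "apply_moves", "body": {
  "rows": [
    [-1, 0, 0, -0.02, 0, 0, 0],
    [-1, 0, 0, -0.015, 0, 0, 0],
    [-1, 0, 0, -0.007, 0, 0, 0],
    [-1, 0, 0, -0.003, 0, 0, 0],
    [-1, 0, 0, -0.0015, 0, 0, 0],
    [-1, 0, 0, -0.0006, 0, 0, 0],
    [-1, 0, 0, 0, 0, 0, 0],
    [-1, 0, 0, 0, 0, 0, 0]
  ]
}}

```text
time: 15.65
eef_pos: [0.486, -0.2753, 0.0076]
tool_rot: [[0.049, 0.999, 0.001], [0.999, -0.049, -0.0], [-0.0, 0.001, -1.0]]
wrist_force: [-0.0, -0.1, -1.5]
gripper_width: 0.233
grasp_force: 55.0
```

Request:
{"method": "apply_moves", "body": {
  "rows": [
    [-0.3, 0, 0, 0, 0, 0, 0],
    [-0.2, 0, 0, 0, 0, 0, 0],
    [-0.1, 0, 0, 0, 0, 0, 0],
    [0, 0, 0, 0, 0, 0, 0],
    [0, 0, 0, 0, 0, 0, 0],
    [0, 0, 0, 0.01, 0, 0, 0],
    [0, 0, 0, 0.03, 0, 0, 0],
    [0, 0, 0, 0.04, 0, 0, 0],
    [0, 0, -0.01, 0.04, 0, 0, 0],
    [0, 0, -0.02, 0.04, 0, 0, 0],
    [0, 0, -0.03, 0.03, 0, 0, 0],
    [0, 0, 0, 0, 0, 0, 0]
  ]
}}

```text
time: 16.85
eef_pos: [0.4871, -0.3412, 0.2028]
tool_rot: [[0.055, 0.998, 0.008], [0.998, -0.055, -0.008], [-0.007, 0.008, -1.0]]
wrist_force: [-0.6, -0.7, -0.0]
gripper_width: 0.499
grasp_force: 0.0
```

```bash
python3 look.py s7 80 150 360 230 2
```

```text
16.9 [ 0.4861 -0.3379  0.1999] [-0.23   -0.6648 -0.9559] [-0.0036 -0.0652  0.0109]
corner [ 0.4923 -0.2171  0.209 ] [307.3536 225.4733]
mid [ 0.5123 -0.2181  0.2091] [316.2388 236.763 ]
tip [ 0.5323 -0.2192  0.2092] [325.3217 248.3038]
eye [503.3905 131.3707]
```

View pics/s7.png

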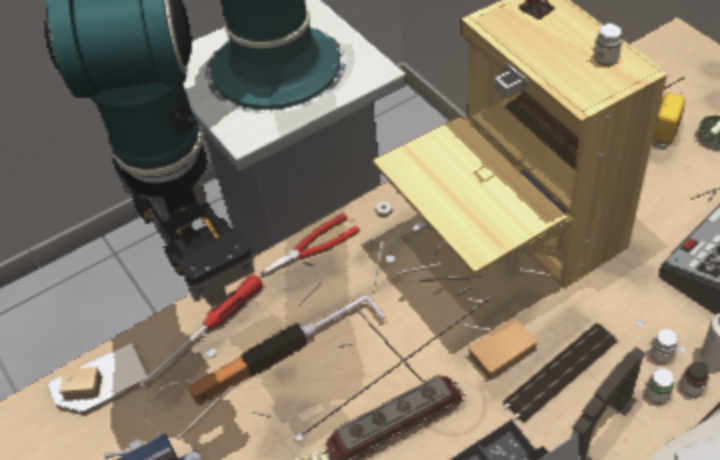

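The pole lies flat and clear of the locker, the hatch is down, and the bystanders in view haven't moved. I'll hand in.

```bash
python3 -c "
from rig import *
print(close_job())"
```

```text
the job is handed in; nothing more can be done
None
```

The hatch was drawn open on the hook and lowered onto its bearers, the pole was unhooked and laid flat on the bench clear of the locker, and the job is handed in at about 17 s on the robot's clock.

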